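# Load and start the bench tumbler

### The arm

A 7-joint arm with a two-finger parallel gripper is mounted at the origin on the work surface. World frame = base frame: x ahead of the robot, y to its left, z up, the work surface at z = 0. Lengths are in mm, angles in rad, forces in N, time in s.
With the tool pointing down it reaches from about 400 to 900 mm from the base axis. Payload 5.6 kg.
Tool frame: the origin (TCP) lies midway between the tips of the shut fingers; the grasp point (between the pads) lies 19 mm behind it; x points along the fingers, y is the direction in which the jaws open and shut, and the axes are right-handed (so a half turn about x gives the same grasp; the last joint's range is limited). The gripper opens to 92 mm and grips with 3 to 60 N. Pads are 20 mm wide; open, the fingers measure 128 mm over their backs; the gripper's body (75 mm by 189 mm) begins 69 mm behind the grasp point.
Start: joints at [-1.246, 0.468, -0.012, 1.603, 0.006, 1.071, -0.056], TCP at [233.757, 606.52, 214.592] pointing down, gripper open.
Joint ranges: [-2.53, 2.53], [-0.31, 2.02], [-1.57, 1.55], [0.28, 2.44], [-1.29, 4.43], [0.15, 1.84], [-2.92, 2.92]. Speed limits (rad/s): [2.57, 2.57, 3.14, 3.14, 3.14, 3.14, 3.14].

### API

Orientations are given as a rotation vector (axis times angle).
In Python, from cell import robot, grip, kin, viewer gives the robot as it stands. Calls block until the motion is done:
- robot.movep(position, orientation): joint-space move of the TCP to a pose.
- robot.servo_line(position, feed=150, rotation=None): straight line of the TCP; rotation=None keeps the orientation; feed is the mean speed in mm/s.
- robot.goto_joints(angles): joint-space move.
- grip(opening, newtons=None): opening from 0.0 (shut) to 1.0 (fully open); newtons is the grip in N (None keeps the last); returns when the fingers have stopped.
- robot.hold(seconds).
- kin.ik(position, orientation): joint angles nearest the present ones, or None.
- robot.observe(): the state.
- viewer.read_camera(name): name is "scene" or "side" or "wrist"; returns the picture (480x640x3 uint8, red, green, blue); there is no depth.
- viewer.camera_info(name): a dict with "camera_matrix" (3x3 intrinsics, pixels), "R" (3x3) and "t" (3): a world point X has camera coordinates R X + t. Camera axes: x right, y down, z forward; pixel columns grow to the right and rows downward; lengths in mm; the calibration is good to about 2 mm. A picture is of the moment at which its call begins: read the wrist's pose just before it. camera_info takes no time and is no camera call; for the wrist camera it gives the pose at the moment of the call.
A pose or a line that the arm cannot do raises robot.IKError and nothing moves.
- robot.job_done(): hands the job in, once; it reports no verdict.
Trained networks look in the newest picture that a camera, given by its name, has taken for a name from the list of things; names that differ only in an ending like _2 or _b are one class to them, and where a whole thing is asked for, a point or a joint stands for the part that bears it (a point fixed in the world has none). Each returns a list of dicts, best first, with "confidence" (0 to 1); they miss things now and then, are a little off and sometimes report something else, mostly with a low value. They report only what shows in the picture. A call takes as long as a camera call. They do not tell look-alikes from the thing itself.
- viewer.silhouettes(name, camera): "mask" (480x640 bool, what is visible of it).
- viewer.pinpoint(name, camera): "at" ([x, y, z] in mm, in the coordinates of the camera as it stood for that picture, good to about 4 mm: a listed point, or the origin of a listed thing).
The state is a dict: "t": time; "joints": joint angles; "joint_velocities": joint speeds; "joint_torque": joint torques, N m; "tcp_pos": TCP position; "tcp_rot": TCP orientation; "contact_force": force on the tool from outside, world axes, zero at the start; "wrist_torque": the same for the moment, N m; "grip_width": opening from 0.0 (shut) to 1.0 (fully open).
Only numpy, scipy, OpenCV 4.12 (cv2) and the standard library are available. Lean on these libraries where they do the work, as an engineer would, in place of code of your own. Each camera call takes 0.05 s, during which the arm holds its last target. There are 200 camera calls.

### The job

Get the tumbler going: put every rusty part that lies on the bench into its blue bowl, and carry the scoop tray over and tip it so that all of its green ceramic pieces slide into the bowl too (parts or ceramic first, as you like). Lay the empty tray back flat on its black mat and set the speed dial to the red mark; only when all that is done, turn the red isolator handle fully on. Leave the hammer, the spirit level and the tin alone.

Things in the scene. Friction and masses are not known exactly. Their poses are not given: they have to be found in the camera images.
- tumbler: bench vibratory tumbler, fixed: grey base and springs under a round open blue bowl, 248 mm across outside, about 230 mm inside, rim 170 mm above the bench; origin at the centre of its underside on the bench
- bowl_rim (a point): centre of the bowl's mouth, at rim height (170 mm above the bench); the bowl's inner floor lies 97 mm below, with a rounded boss of 26 mm radius and 30 mm height in its middle
- controller: speed controller, a fixed grey box 130 x 230 x 65 mm (x, y, z), bolted down; origin at the centre of its underside; carries the dial on its +y half and the isolator on its -y half, 120 mm apart
- dial (a joint): black speed dial on top of the box, rad: 0 to 4.71, growing clockwise seen from above, stays where it is left (friction 0.05 N m); at 0 its grip bar and white pointer line point 135 degrees counter-clockwise from the controller's +x axis (so pointer direction = 135 degrees - value); white ticks mark every 0.471 rad; the red mark is at 2.60
- dial_grip (a point): on the dial's axis at the height to grip, 95 mm above the bench: the grip bar is 54 mm long, 14 mm thick, and stands from 75 to 107 mm above the bench; the point's own x axis points along the controller's +x when the dial is at 0 and turns with the dial (the bar lies along 135 degrees in this frame)
- dial_mark (a point): the red mark on the scale, on the box's top, 42.5 mm from the dial's axis
- isolator (a joint): red isolator handle on a yellow plate on top of the box, rad: 0 = off (handle across, along the controller's y), 1.571 = on (handle along the controller's x); grows clockwise seen from above, stops at both ends, stays where it is left (friction 0.12 N m)
- isolator_grip (a point): on the isolator's axis at the height to grip, 95 mm above the bench: the handle is 68 mm long, 16 mm thick and stands from 76 to 108 mm above the bench; the point's y axis runs along the handle and turns with it
- mat: black rubber mat, fixed, 250 x 190 x 4 mm, on which the tray starts, long side along the tray's x axis; origin at the centre of its underside
- tray: steel scoop tray, 200 mm long (x) and 140 mm wide (y), about 0.32 kg empty and 0.8 kg full; floor 4 mm thick, side and back walls 34 to 38 mm high, open at its +x end (the lip), which starts towards the tumbler side; a wooden handle bar bridges it across the middle, along y; origin at the centre of its underside
- tray_grip (a point): middle of the tray's handle bar, 84 mm above the tray's underside; the bar runs along the tray's y axis, is 14 mm thick (x) and 24 mm tall, with 132 mm between the side straps and 68 mm of free height under it over the tray's floor
- tray_lip (a point): middle of the tray's open edge, 100 mm ahead (+x) of the tray's origin, on the floor's top
- media1: green-grey ceramic tumbling piece, triangular prism with 60 mm sides, 25 mm thick, 0.085 kg; origin at the centre of one triangular face, z axis through its thickness; starts flat in the tray with the other ceramic pieces; on steel it slides off at a tilt between 25 and 36 degrees
- media2: another ceramic piece like media1
- media3: another ceramic piece like media1; may be absent
- media4: another ceramic piece like media1; may be absent
- media5: another ceramic piece like media1; may be absent
- bolt: rusty hex bolt with a nut on it, lying on its hexagons, 104 mm long along its x axis, shank 20 mm across, head and nut 32 mm across flats; bare shank between x = -38 and 26 mm; origin under its middle, the shank's axis 16 mm above; may be absent
- tee: rusty pipe tee lying flat, run 110 mm long along its x axis, branch 55 mm to +y, pipe 31 mm across with 39 mm bands 12 mm wide at the three ends; origin under the run's middle, the pipes' axes 19.5 mm above; bare pipe for a grasp across y around x = -30 mm or +30 mm; may be absent
- bracket: rusty angle bracket, 90 mm long (x), foot 52 mm wide (y) and 8 mm thick, with an upright leg 8 mm thick at y = +18 to +26 mm, 52 mm tall; origin under the foot's middle; may be absent
- shackle: rusty D-shackle lying flat, 86 mm long (x), two 14 mm round legs side by side, 46 mm wide over both (y), from x = -18 to +32 mm, joined by the bow at -x; a pin 75 mm long crosses at x = +32 mm; origin under it, the bars' axes 8 mm above; grasp across both legs at x = 0; may be absent
- hammer: hammer with a wooden handle, 280 mm, lying at the far side; to be left alone
- level: dark blue spirit level, 300 x 24 x 50 mm, standing on its edge on the right; to be left alone
- tin: tin with a red label, 68 mm across and 100 mm tall, at the far side; to be left alone
Mind the look-alikes: they are no part of the job. Leave any yellow look-alike of the shackle alone.

How it is judged (in metres and radians):
On the way, in this order (a step that is already met when the one before it is completed fails the run):
1. the tray is carried over the bowl with all its ceramic pieces still in it (x of media1 in the frame of tray between -0.11 and 0.11 m and y of media1 in the frame of tray between -0.075 and 0.075 m and z of media1 in the frame of tray between 0 and 0.06 m and x of media2 in the frame of tray between -0.11 and 0.11 m and y of media2 in the frame of tray between -0.075 and 0.075 m and z of media2 in the frame of tray between 0 and 0.06 m and x of media3 in the frame of tray between -0.11 and 0.11 m and y of media3 in the frame of tray between -0.075 and 0.075 m and z of media3 in the frame of tray between 0 and 0.06 m and x of media4 in the frame of tray between -0.11 and 0.11 m and y of media4 in the frame of tray between -0.075 and 0.075 m and z of media4 in the frame of tray between 0 and 0.06 m and x of media5 in the frame of tray between -0.11 and 0.11 m and y of media5 in the frame of tray between -0.075 and 0.075 m and z of media5 in the frame of tray between 0 and 0.06 m and horizontal distance between tray_lip and bowl_rim below 0.13 m and height (world z) of tray_lip above 0.15 m), for 0.1 s.
2. the tray is tipped by 25 degrees or more over the bowl, lip down (angle between tray's own z axis and vertical above 0.44 rad and horizontal distance between tray_lip and bowl_rim below 0.12 m and x of bowl_rim in the frame of tray above 0 m), for 0.1 s.
3. all ceramic pieces and rusty parts lie in the bowl, the tray lies back on its mat and the dial is at the red mark, with the isolator still off (horizontal distance between each of media1, media2, media3, media4, media5, bolt, tee, bracket, shackle and bowl_rim below 0.118 m and z of each of media1, media2, media3, media4, media5, bolt, tee, bracket, shackle in the frame of bowl_rim below -0.005 m and horizontal distance between tray and mat below 0.045 m and height (world z) of tray below 0.01 m and angle between tray's own z axis and vertical below 0.06 rad and value of joint dial between 2.48 and 2.72 rad and value of joint isolator below 0.35 rad), for 0.2 s.
4. the isolator is turned on (value of joint isolator above 1.42 rad), for 0.1 s.
At the end, for the whole second after the job is handed in: All ceramic pieces and rusty parts present rest in the bowl (origin 5 mm or more below the rim, within 118 mm of its axis); tray flat on its mat, within 45 mm of its centre; dial within 0.12 rad of the red mark; isolator within 0.15 rad of its on stop; all released and at rest (horizontal distance between each of media1, media2, media3, media4, media5, bolt, tee, bracket, shackle and bowl_rim below 0.118 m and z of each of media1, media2, media3, media4, media5, bolt, tee, bracket, shackle in the frame of bowl_rim below -0.005 m and horizontal distance between tray and mat below 0.045 m and height (world z) of tray below 0.01 m and angle between tray's own z axis and vertical below 0.06 rad and value of joint dial between 2.48 and 2.72 rad and value of joint isolator above 1.42 rad and linear speed of tray below 0.02 m/s and linear speed of each of media1, media2, media3, media4, media5, bolt, tee, bracket, shackle below 0.05 m/s); the robot touches nothing.
It fails at once if the hammer is moved by more than 30 mm (distance of hammer from where it was at the start of the episode above 0.03 m).
It fails at once if the spirit level is moved by more than 30 mm (distance of level from where it was at the start of the episode above 0.03 m).
It fails at once if the tin is moved by more than 30 mm (distance of tin from where it was at the start of the episode above 0.03 m).
Of bolt, tee, bracket, shackle only 2 to 4 are there at a start; the rules pass over those that are not, and their reading is None.
Of media3, media4, media5 only 1 to 3 are there at a start; the rules pass over those that are not, and their reading is None.
At some moment in a run one of tray may be knocked a few centimetres aside while the robot is not near it.
It also fails if it takes over 210 s, if anything falls off the work surface, if the arm or the gripper's body presses on something with over 40 N, if the wrist force passes 120 N, or if a joint passes its speed limit or range.

## Working session

There is one attempt and no reset: what is moved stays moved. The work goes in short steps, each a Python script; the robot and the scene stay as the last script left them, time stands still between calls to the robot, and variables do not carry over. Pictures are saved under pics/ and viewed, about 12 in all and at most 16, crops included, and the job is handed in when it is done.

```bash
ls; mkdir -p pics; cat > h.py <<'E'
import numpy as np, cv2
from cell import robot, grip, kin, viewer
from scipy.spatial.transform import Rotation as R
def snap(cam,fn=None):
    ci=viewer.camera_info(cam); im=viewer.read_camera(cam)
    if fn: cv2.imwrite('pics/'+fn,im[:,:,::-1])
    return ci,im
def w(ci,p): return np.array(ci['R']).T@(np.array(p)-np.array(ci['t']))
def px(ci,X):
    q=np.array(ci['camera_matrix'])@(np.array(ci['R'])@np.array(X,float)+np.array(ci['t'])); return q[:2]/q[2]
def ray(ci,u,v,z):
    d=np.array(ci['R']).T@np.linalg.inv(ci['camera_matrix'])@[u,v,1]; c=-np.array(ci['R']).T@np.array(ci['t'])
    return c+d*(z-c[2])/d[2]
def down(a):
    "tool down, jaw axis y at world angle a"
    x=np.array([0,0,-1.]); y=np.array([np.cos(a),np.sin(a),0]); return R.from_matrix(np.c_[x,y,np.cross(x,y)]).as_rotvec()
E
python3 - <<'E'
from h import *
o=robot.observe(); print(o)
for cam in ['scene','side']:
    ci,im=snap(cam,cam+'0.png'); print(cam,np.round(w(ci,[0,0,0])))
    for n in ['bowl_rim','tumbler','controller','dial_grip','dial_mark','isolator_grip','mat','tray','tray_grip','tray_lip','media1','bolt','tee','bracket','shackle','hammer','level','tin']:
        for d in viewer.pinpoint(n,cam): 
            X=w(ci,d['at']); print(' ',n,round(d['confidence'],2),np.round(X),np.round(px(ci,X)))
E
```

```text
pics
{'t': 0.0, 'joints': array([-1.24597091,  0.468389  , -0.01159893,  1.60358841,  0.00600391,
        1.07141499, -0.0562959 ]), 'joint_velocities': array([ 7.76655532e-04, -1.89418387e-03,  1.16364795e-03, -2.70714857e-03,
       -9.73198701e-04, -1.59162438e-03, -3.09757932e-05]), 'joint_torque': array([ 5.23754952e-04, -5.20572960e+01, -1.18054129e-02, -2.43744636e+01,
       -5.64831519e-02,  1.73093408e-02,  1.71350534e-04]), 'tcp_pos': array([233.59411386, 605.9610489 , 213.64725853]), 'tcp_rot': array([ 0.28726625,  1.551651  , -0.2900351 ]), 'contact_force': array([-0.25915219,  0.08963406, -0.01646986]), 'wrist_torque': array([-8.01605020e-05,  5.51792502e-03, -3.06237330e-02]), 'grip_width': 1.00070583727794}
scene [ 838. -670.  896.]
  bowl_rim 0.8 [536. 294. 165.] [413. 114.]
  tumbler 0.64 [794. 177.  -3.] [474. 223.]
  tumbler 0.59 [538. 299.  -1.] [404. 160.]
  tumbler 0.28 [673.  -4.  -4.] [402. 251.]
  tumbler 0.23 [473. -13.  85.] [333. 198.]
  controller 0.66 [671.  -2.  -2.] [402. 249.]
  controller 0.42 [440. -13.  10.] [321. 212.]
  dial_grip 0.67 [674.  59.
[... 1979 characters left out ...]
lip 0.29 [670.  61.  94.] [215. 275.]
  media1 0.9 [505. -20.   9.] [285. 314.]
  media1 0.76 [467.  41.   9.] [278. 332.]
  media1 0.55 [442. -18.   7.] [302. 326.]
  media1 0.54 [439. -77.   9.] [319. 314.]
  media1 0.43 [504. -85.   8.] [303. 303.]
  tee 0.82 [ 586. -247.   -3.] [320. 271.]
  tee 0.44 [477. -11.   6.] [290. 321.]
  bracket 0.79 [ 437. -182.    6.] [346. 298.]
  shackle 0.66 [ 246. -367.   -1.] [445. 297.]
  shackle 0.58 [ 582. -382.   -4.] [350. 254.]
  shackle 0.56 [476. -11.  88.] [290. 294.]
  shackle 0.54 [ 495. -661.   -3.] [422. 231.]
  hammer 0.69 [465.  39.   9.] [279. 332.]
  hammer 0.58 [ 711. -285.    2.] [299. 250.]
  level 0.89 [ 464. -525.   -3.] [408. 249.]
```

View pics/scene0.png

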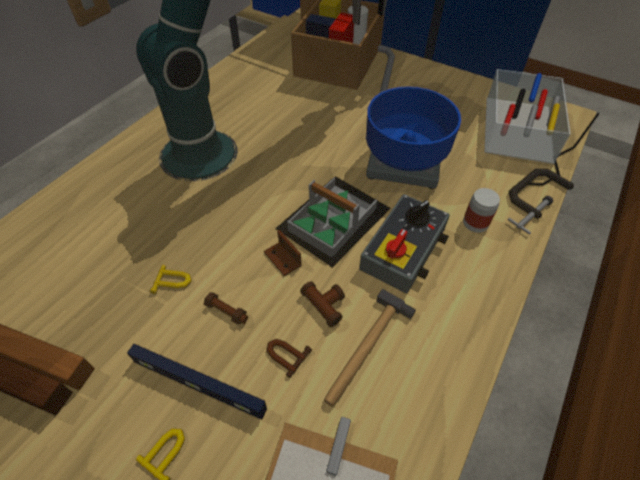

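```bash
python3 - <<'E'
import cv2
im=cv2.imread('pics/scene0.png')
a=im[230:480,120:420]; cv2.imwrite('pics/c1.png',cv2.resize(a,(720,600),interpolation=cv2.INTER_CUBIC))
E
```

```text
(no output)
```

View pics/c1.png

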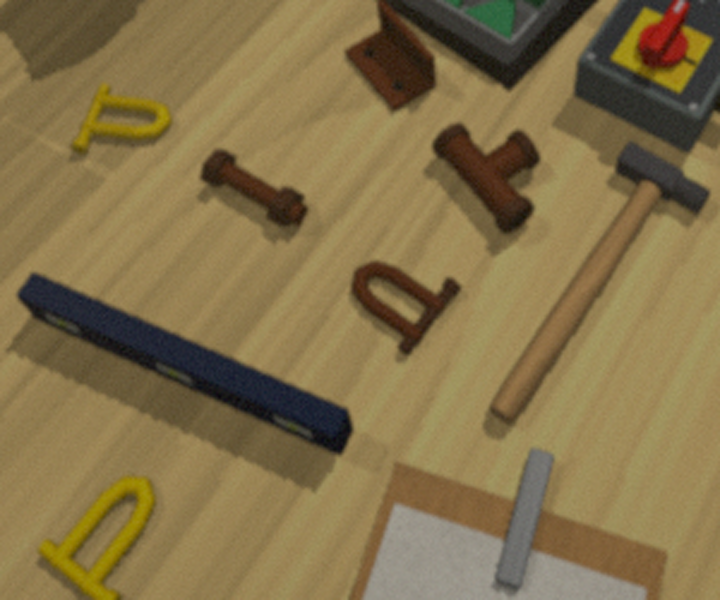

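The scene shows four rusty parts:
- bracket at (283,258)
- bolt at (229,312)
- tee at (320,305)
- shackle at (288,355)

The possible mix-ups are the yellow shackles at (170,280) and (163,452), which I reject on colour. The hammer's head and handle are at (395,303) and (350,370). The tray holds five ceramic pieces. The close crop confirms the rusty shackle at scene (288,355). Next I'll look from above with the wrist camera.

```bash
cat >> h.py <<'E'
def look(xy,z,a,fn,names):
    robot.movep([xy[0],xy[1],z],down(a)); robot.hold(0.3)
    ci,im=snap('wrist',fn); out={}
    for n in names:
        for d in viewer.pinpoint(n,'wrist'):
            X=w(ci,d['at']); print(n,round(d['confidence'],2),np.round(X),np.round(px(ci,X))); 
    return ci,im
E
python3 - <<'E'
from h import *
ci,im=look((480,-285),420,0,'w1.png',['bolt','tee','bracket','shackle'])
print(np.round(w(ci,[0,0,0])),np.round(ci['R'],2),robot.observe()['t'])
import pickle
m={n:viewer.silhouettes(n,'wrist') for n in ['bolt','tee','bracket','shackle']}
pickle.dump((ci,m),open('w1.pkl','wb'))
for n in m:
  for d in m[n]:
    ys,xs=np.nonzero(d['mask']); P=np.array([ray(ci,u,v,10)[:2] for u,v in zip(xs[::5],ys[::5])])
    c=P.mean(0); ev,V=np.linalg.eigh(np.cov(P.T)); print(n,round(d['confidence'],2),len(xs),np.round(c),np.round(np.degrees(np.arctan2(V[1,1],V[0,1]))),np.round(np.sqrt(ev)),xs.mean().round(),ys.mean().round())
E
```

```text
bolt 0.75 [ 409. -367.   -4.] [281. 234.]
tee 0.61 [ 585. -252.    1.] [382. 170.]
bracket 0.77 [ 435. -182.    0.] [293. 127.]
bracket 0.61 [ 582. -250.   -0.] [380. 169.]
shackle 0.96 [ 244. -371.   -1.] [191. 237.]
shackle 0.89 [ 496. -661.   -2.] [328. 371.]
shackle 0.59 [ 581. -385.    3.] [376. 245.]
[ 480. -203.  589.] [[ 1.    0.   -0.  ]
 [ 0.   -0.96  0.29]
 [-0.   -0.29 -0.96]] 5.7583
bolt 0.76 895 [ 409. -370.] -178.0 [ 9. 33.] 280.0 238.0
bolt 0.69 731 [ 583. -383.] -178.0 [17. 26.] 378.0 245.0
tee 0.61 1934 [ 590. -241.] 158.0 [20. 30.] 386.0 164.0
bracket 0.86 1951 [ 432. -181.] 157.0 [16. 26.] 291.0 126.0
shackle 0.89 249 [ 494. -631.] -144.0 [12. 14.] 328.0 362.0
shackle 0.66 893 [ 582. -383.] -176.0 [17. 26.] 378.0 245.0
shackle 0.58 952 [ 244. -374.] -146.0 [18. 26.] 190.0 240.0
```

View pics/w1.png

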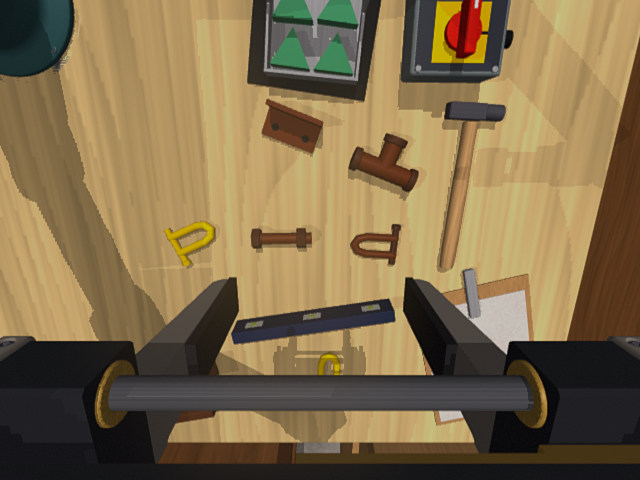

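The wrist view shows the parts lying like this:
- bolt at (281,238), along +x with its nut on the right
- tee at (383,168), run sloping about -20° with the branch up
- bracket at (291,126), leg on the up (+y) side
- rusty shackle at (378,245), pin on the right

Next I'll get their angles from the masks, then start picking.

```bash
python3 - <<'E'
from h import *
import pickle
ci,m=pickle.load(open('w1.pkl','rb'))
for n,z,i in [('bolt',16,0),('tee',19,0),('bracket',26,0),('shackle',8,1)]:
    ys,xs=np.nonzero(m[n][i]['mask']); P=np.array([ray(ci,u,v,z)[:2] for u,v in zip(xs,ys)],np.float32)
    r=cv2.minAreaRect(P); print(n,np.round(P.mean(0)),r)
# bracket leg top corners by eye at z=52
print([ray(ci,u,v,52).round(1) for u,v in [(267,102),(322,123)]])
print([ray(ci,u,v,8).round(1) for u,v in [(263,135),(315,153)]])
print(w(ci,[0,0,0]))
# feasibility over bowl and picks
for xy,a in [((412,-368),90),((585,-250),70),((435,-182),70),((581,-384),90)]:
    for k in (0,180):
        q=kin.ik([*xy,5],down(np.radians(a+k))); print(xy,a+k,None if q is None else np.round(q,2))
for ph in range(0,360,45):
    p=np.radians(ph); c=np.array([538,296])+60*np.r_[np.cos(p),np.sin(p)]
    print(ph,[(a,q is not None and round(q[6],2)) for a in (ph,ph+180) for q in [kin.ik([*c,100],down(np.radians(a)))]])
E
```

```text
bolt [ 409. -368.] ((409.55450439453125, -367.96478271484375), (107.62328338623047, 36.96048355102539), 1.355414867401123)
tee [ 588. -240.] ((590.9945068359375, -232.64694213867188), (74.77802276611328, 115.56889343261719), 68.80245971679688)
bracket [ 434. -182.] ((431.0947265625, -182.565185546875), (54.68696975708008, 94.22610473632812), 69.6383056640625)
shackle [ 583. -384.] ((576.1763916015625, -380.02532958984375), (75.79317474365234, 85.24103546142578), 85.04718017578125)
[array([ 400.7, -148.8,   52. ]), array([ 482.1, -178.1,   52. ])]
[array([ 385.3, -194.8,    8. ]), array([ 470.7, -223.4,    8. ])]
[ 480.20929645 -202.82450287  589.00855824]
(412, -368) 90 [ 0.35  0.64  0.41  1.99 -0.44  0.6   2.62]
(412, -368) 270 [ 0.06  0.77  0.81  2.01 -0.84  0.74 -0.18]
(585, -250) 70 [ 0.04  0.74  0.44  1.78 -0.45  0.72  1.94]
(585, -250) 250 [-0.24  0.89  0.86  1.8  -0.87  0.88 -0.88]
(435, -182) 70 [-0.12  0.58  0.55  2.19 -0.6   0.53  2.11]
(435, -182) 250 [-0.23  0.62  0.69  2.19 -0.75  0.58 -0.9 ]
(581, -384) 90 [ 0.27  0.81  0.39  1.61 -0.4   0.8   2.41]
(581, -384) 270 [ 0.02  0.94  0.81  1.63 -0.81  0.94 -0.44]
0 [(0, np.float64(-0.11)), (180, np.float64(2.76))]
45 [(45, np.float64(0.54)), (225, np.float64(-2.49))]
90 [(90, np.float64(1.16)), (270, np.float64(-1.88))]
135 [(135, np.float64(1.87)), (315, np.float64(-1.16))]
180 [(180, np.float64(2.72)), (360, np.float64(-0.28))]
225 [(225, np.float64(-2.5)), (405, np.float64(0.58))]
270 [(270, np.float64(-1.67)), (450, np.float64(1.41))]
315 [(315, np.float64(-0.93)), (495, np.float64(2.16))]
```

```bash
cat >> h.py <<'E'
B=np.array([538.,296.])
def pick(xy,a,z,op=1.0,N=40,zup=260):
    r=down(np.radians(a))
    robot.movep([*xy,140],r); grip(op)
    robot.servo_line([*xy,z],150); grip(0,N); g=robot.observe()
    robot.servo_line([*xy,zup],200); o=robot.observe()
    print('grip',round(g['grip_width']*92,1),round(o['grip_width']*92,1),'F',np.round(o['contact_force'],1),'Fdown',np.round(g['contact_force'],1),'t',round(o['t'],1))
def drop(xy,a,z,op):
    r=down(np.radians(a)); robot.movep([*xy,270],r); robot.servo_line([*xy,z],150); grip(op)
    robot.servo_line([*xy,270],250); print('dropped t',round(robot.observe()['t'],1))
E
python3 - <<'E'
from h import *
pick((405,-368),270,5); drop(B+[0,-60],270,115,.5)
ci,im=look((480,-285),420,0,'w2.png',['bolt'])
E
```

```text
grip 18.4 18.7 F [-0.2  0.5 -3.5] Fdown [-0.8 -1.5 -0.4] t 10.9
dropped t 15.6
```

```bash
python3 - <<'E'
from h import *
c,s=np.cos(np.radians(-21)),np.sin(np.radians(-21))
pick((585-29.5*c,-250-29.5*s),249,6,N=55); drop(B+[-30,42],270,118,.55)
pick((442,-162),250,22,op=.36,N=40); drop(B+[45,0],0,120,.4)
pick((581,-383),268,4,N=30); drop(B+[-55,0],360,115,.75)
ci,im=look((500,50),420,0,'w3.png',['tray','tray_grip','tray_lip','mat','bowl_rim','dial_grip','dial_mark','isolator_grip','controller'])
s=snap('scene','scene1.png'); print(robot.observe()['t'])
E
```

```text
grip 29.6 30.0 F [ 1.4 -0.3 -2.8] Fdown [-0.8  0.1  0.3] t 23.9
dropped t 28.4
grip 7.8 7.9 F [-0.7 -0.1 -3. ] Fdown [-2.  -1.   6.6] t 33.5
dropped t 37.8
grip 44.9 44.9 F [ 0.   1.  -2.5] Fdown [-0.1 -1.3  1.4] t 44.4
dropped t 49.3
tray 0.64 [475.  -9.   0.] [307. 222.]
tray_grip 0.84 [474. -11.  83.] [304. 236.]
tray_grip 0.46 [464.  40.  12.] [300. 196.]
tray_lip 0.61 [481.  88.   6.] [309. 167.]
bowl_rim 0.48 [504. -85.   3.] [323. 263.]
dial_grip 0.95 [671.  60.  95.] [438. 192.]
dial_mark 0.88 [714.  47.  65.] [458. 197.]
isolator_grip 0.8 [674. -63.  93.] [431. 270.]
isolator_grip 0.61 [437. -77.  12.] [286. 260.]
controller 0.68 [672.  -1.  -3.] [416. 218.]
controller 0.67 [536. 292.  -1.] [345.  32.]
51.2667
```

View pics/w3.png

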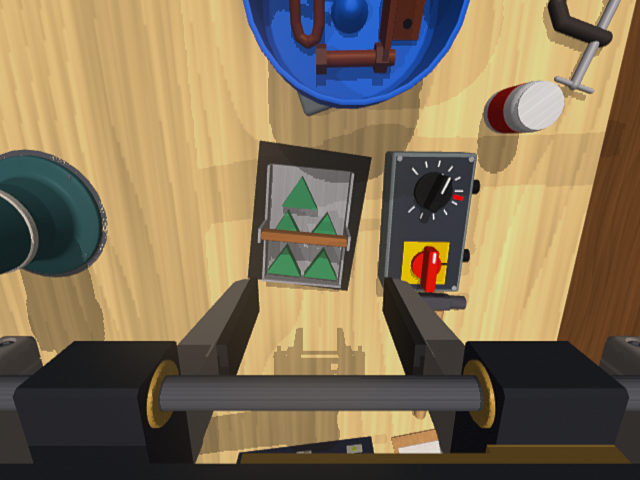

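View pics/scene1.png

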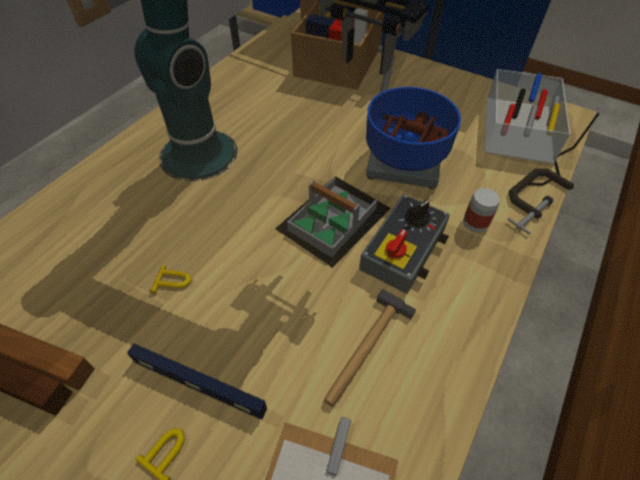

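All four parts lie in the bowl: the bolt at (355,57), bracket at (405,20) and shackle at (305,22) in the wrist picture, and the scene picture agrees. The tray is on its mat with five ceramic pieces. Now I'll measure the tray and mat, and search for a feasible pour.

```bash
cat >> h.py <<'E'
def tpose(p,psi,th,s=1):
    "tray origin p, heading psi, tilt th (deg) -> TCP pos, rotvec"
    Rt=R.from_euler('ZY',[psi,th],degrees=True).as_matrix()
    x=-Rt[:,2]; y=s*Rt[:,0]; return np.array(p,float)+Rt@[0,0,65], R.from_matrix(np.c_[x,y,np.cross(x,y)]).as_rotvec()
def lip2p(lip,psi,th): return np.array(lip,float)-R.from_euler('ZY',[psi,th],degrees=True).as_matrix()@[100,0,4]
E
python3 - <<'E'
from h import *
robot.hold(.1)
ci,im=snap('wrist')
# yellow-free mask: mat = black
for n in ['mat','tray_grip','tray']:
    for d in viewer.silhouettes(n,'wrist')[:2]:
        ys,xs=np.nonzero(d['mask']); print(n,round(d['confidence'],2),len(xs),xs.min(),xs.max(),ys.min(),ys.max())
mc=[ray(ci,u,v,4)[:2] for u,v in [(262,142),(371,157),(348,290),(248,280)]]
print('mat',np.round(mc),np.round(np.mean(mc,0)))
for a,b in [(0,3),(1,2)]: d=mc[a]-mc[b]; print(np.degrees(np.arctan2(d[1],d[0])),np.linalg.norm(d))
be=[ray(ci,u,v,96)[:2] for u,v in [(262,233),(348,240)]]; d=be[1]-be[0]; print('bar',np.round(be),np.mean(be,0),np.degrees(np.arctan2(d[1],d[0]))+90)
fl=[ray(ci,u,v,42)[:2] for u,v in [(268,165),(353,172)]]; print('front top',np.round(fl))
q0=robot.observe()['joints']
for s in (1,-1):
  for psi in (40,60,85,110,140,180):
    u=np.r_[np.cos(np.radians(psi)),np.sin(np.radians(psi))]
    out=[]
    for th in (0,30,45,55):
        q=kin.ik(*tpose(lip2p([*(B-55*u),205],psi,th),psi,th,s)); out.append(None if q is None else np.round(q,1).tolist())
    print(s,psi,[o is not None for o in out],out[0],out[-1])
E
```

```text
mat 0.78 4641 248 370 141 290
tray_grip 0.59 7298 258 352 165 287
tray 0.83 7177 259 352 165 287
mat [[ 402.  129.]
 [ 585.  105.]
 [ 552. -140.]
 [ 364. -119.]] [476.  -6.]
81.17214751661358 251.48416061460085
82.32760642827948 246.8954345800891
bar [[411.  -3.]
 [542. -14.]] [476.55702804  -8.34177636] 85.18299722238699
front top [[417.  94.]
 [552.  83.]]
1 40 [True, True, False, False] [-1.5, 0.1, 1.1, 2.0, -0.1, 1.1, 0.3] None
1 60 [True, True, False, False] [-1.5, 0.2, 1.2, 2.0, -0.3, 1.1, 0.9] None
1 85 [True, True, True, True] [-1.1, 0.3, 0.9, 1.9, -0.3, 1.1, 1.4] [-1.3, 0.9, 1.0, 1.4, 0.1, 1.7, 1.1]
1 110 [True, True, True, True] [-0.9, 0.4, 0.8, 1.7, -0.3, 1.2, 1.9] [-1.5, 0.7, 1.0, 1.6, 0.3, 1.3, 1.3]
1 140 [True, True, True, True] [-0.7, 0.5, 0.6, 1.5, -0.3, 1.2, 2.3] [-1.7, 0.6, 1.1, 1.9, 0.6, 0.9, 1.3]
1 180 [True, True, True, True] [0.0, 0.8, -0.9, 1.2, 0.6, 1.4, 2.3] [-1.8, 0.3, 1.2, 2.2, 1.3, 0.4, 1.2]
-1 40 [True, True, False, False] [-1.8, 0.3, 1.5, 2.0, -0.3, 1.1, -2.5] None
-1 60 [True, True, False, False] [-1.6, 0.5, 1.5, 2.0, -0.5, 1.2, -1.9] None
-1 85 [True, True, True, True] [-1.3, 0.6, 1.5, 1.9, -0.7, 1.3, -1.3] [-1.4, 1.1, 1.3, 1.4, -0.1, 1.7, -1.8]
-1 110 [True, True, True, True] [-1.2, 0.9, 1.5, 1.7, -0.9, 1.5, -0.8] [-1.5, 0.7, 1.0, 1.6, 0.3, 1.3, -1.9]
-1 140 [True, True, True, True] [-1.1, 0.9, 1.4, 1.5, -0.9, 1.5, -0.4] [-1.7, 0.5, 1.0, 1.9, 0.6, 0.9, -1.8]
-1 180 [True, True, True, True] [-1.1, 0.9, 1.2, 1.3, -0.8, 1.5, 0.1] [-1.9, 0.4, 1.4, 2.2, 0.9, 0.2, -1.6]
```

```bash
python3 - <<'E'
from h import *
psi=85; p0=[475.5,-9.5]
pos,r=tpose([*p0,4],psi,0)
robot.movep(pos+[0,0,90],r); grip(.6); robot.servo_line(pos,120); grip(0,60); print(robot.observe()['grip_width']*92)
robot.servo_line(pos+[0,0,40],80); robot.hold(.2); o=robot.observe(); print(np.round(o['contact_force'],1),np.round(o['wrist_torque'],2),o['t'])
robot.servo_line(pos+[0,0,225],150)
psi=100; u=np.r_[np.cos(np.radians(psi)),np.sin(np.radians(psi))]; lip=[*(B-55*u),225]
P,r=tpose(lip2p(lip,psi,0),psi,0); robot.servo_line(P,120,r); robot.hold(.5)
o=robot.observe(); print(np.round(o['contact_force'],1),np.round(o['wrist_torque'],2),o['t'],np.round(o['joints'],2))
snap('scene','s2.png'); ci,im=snap('side')
for n in ['tray_lip','tray','media1']:
    for d in viewer.pinpoint(n,'side'): print(n,round(d['confidence'],2),np.round(w(ci,d['at'])))
print(lip)
E
```

```text
13.936600059846807
[-0.4 -0.1 -7.7] [ 0.12 -0.07  0.01] 56.0667
[ 0.2  0.5 -7. ] [ 0.18 -0.03 -0.03] 59.575 [-1.04  0.39  0.96  1.74 -0.34  1.2   1.76]
tray_lip 0.55 [545. 243. 224.]
tray 0.16 [674. -60.  98.]
media1 0.96 [598. 142. 224.]
media1 0.74 [675. -57.  95.]
media1 0.68 [534. 127. 225.]
media1 0.6 [538. 192. 227.]
media1 0.49 [548.  70. 222.]
media1 0.42 [609.  78. 225.]
[np.float64(547.5506497716812), np.float64(241.83557358432856), 225]
```

View pics/s2.png

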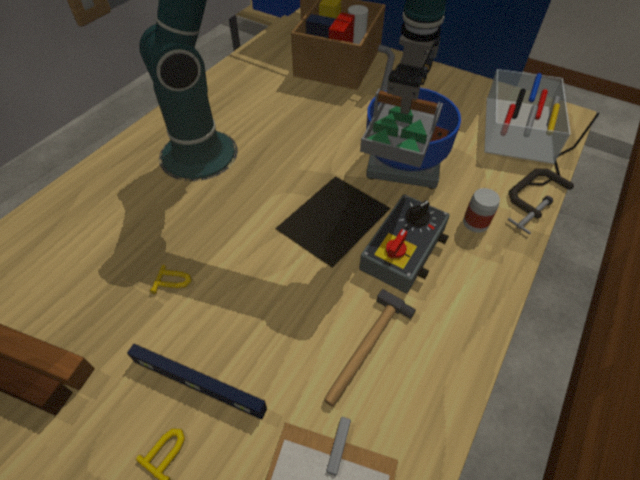

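The tray hangs level over the bowl with all five pieces in it, at about (405,125). Now I'll tip it.

```bash
python3 - <<'E'
from h import *
psi=100; u=np.r_[np.cos(np.radians(psi)),np.sin(np.radians(psi))]; lip=np.r_[B-55*u,225]
for th in range(6,55,6):
    l=lip.copy(); l[2]=225-20*min(th,30)/30
    P,r=tpose(lip2p(l,psi,th),psi,th); robot.servo_line(P,60,r)
robot.hold(1.0); o=robot.observe(); print(np.round(o['contact_force'],1),o['grip_width']*92,o['t'])
ci,im=snap('scene','s3.png')
for n in ['media1','tray_lip','mat']:
    for d in viewer.pinpoint(n,'scene'): print(n,round(d['confidence'],2),np.round(w(ci,d['at'])))
d=viewer.silhouettes('mat','scene')
if d:
    ys,xs=np.nonzero(d[0]['mask']); Q=np.array([ray(ci,u,v,4)[:2] for u,v in zip(xs,ys)],np.float32); print(d[0]['confidence'],cv2.minAreaRect(Q))
E
```

```text
[-0.4  0.4 -3.2] 13.872833991870618 63.8333
media1 0.71 [517. 264. 113.]
media1 0.7 [479. 260. 103.]
media1 0.6 [450. 278. 115.]
media1 0.59 [560. 298. 123.]
media1 0.45 [559. 263. 128.]
tray_lip 0.67 [545. 239. 201.]
0.6 ((473.4322509765625, -7.3067169189453125), (256.7424621582031, 192.10293579101562), 82.4406967163086)
```

View pics/s3.png

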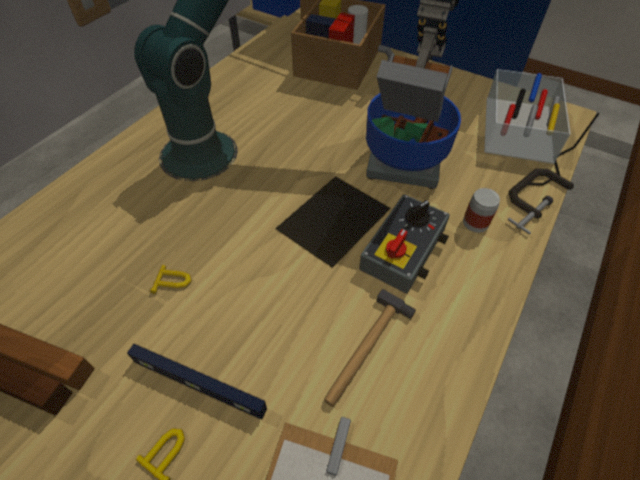

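All five pieces show in the bowl at about (410,130), and the lifted weight fell from 7.5 N to 3.2 N, which matches the empty tray. I'll lay the tray back on the mat at (474.5,-7), 82.4°, then inspect the controller.

```bash
python3 - <<'E'
from h import *
psi=100; u=np.r_[np.cos(np.radians(psi)),np.sin(np.radians(psi))]; lip=np.r_[B-55*u,205]
for th in (40,26,13,0):
    l=lip.copy(); l[2]=230-25*th/54
    P,r=tpose(lip2p(l,psi,th),psi,th); robot.servo_line(P,150,r)
psi=82.4; P,r=tpose([474.5,-7,4.5],psi,0)
robot.servo_line(P+[0,0,200],200,r); robot.servo_line(P+[0,0,15],150); robot.servo_line(P,40)
print(np.round(robot.observe()['contact_force'],1)); grip(.6); robot.servo_line(P+[0,0,150],200)
robot.movep([672,-60,330],down(0)); robot.hold(.3)
ci,im=snap('wrist','w4.png'); print(robot.observe()['t'])
for n in ['dial_grip','dial_mark','isolator_grip','controller']:
    for d in viewer.pinpoint(n,'wrist')[:2]: X=w(ci,d['at']); print(n,round(d['confidence'],2),np.round(X),np.round(px(ci,X)))
cs,_=snap('scene','s4.png')
for c in ['scene']:
  for n in ['tray','tray_lip','tray_grip','media1']:
    for d in viewer.pinpoint(n,c)[:5]: print(n,round(d['confidence'],2),np.round(w(cs,d['at'])))
import pickle; pickle.dump(ci,open('w4.pkl','wb'))
c=px(ci,[672,59,95]).astype(int); print(c)
a=im[max(0,c[1]-75):c[1]+75,c[0]-100:c[0]+100]; cv2.imwrite('pics/w4c.png',cv2.resize(a,(800,4*a.shape[0]),interpolation=cv2.INTER_CUBIC)[:,:,::-1])
E
```

```text
[ 0.2 -0.8 -2.7]
71.5667
dial_grip 0.6 [669.  58.  93.] [318. 108.]
dial_grip 0.4 [713.  52.  64.] [354. 115.]
dial_mark 0.6 [715.  48.  66.] [356. 118.]
isolator_grip 0.77 [675. -62.  92.] [323. 212.]
controller 0.65 [670.   3.  -1.] [319. 155.]
tray 0.74 [477.  -9.   4.]
tray_lip 0.8 [487.  91.   5.]
tray_grip 0.85 [473.  -7.  88.]
media1 0.65 [446. 278. 117.]
media1 0.62 [559. 267. 127.]
media1 0.61 [561. 297. 120.]
media1 0.61 [514. 265. 111.]
media1 0.55 [487.  87.   8.]
[320 106]
```

View pics/w4c.png

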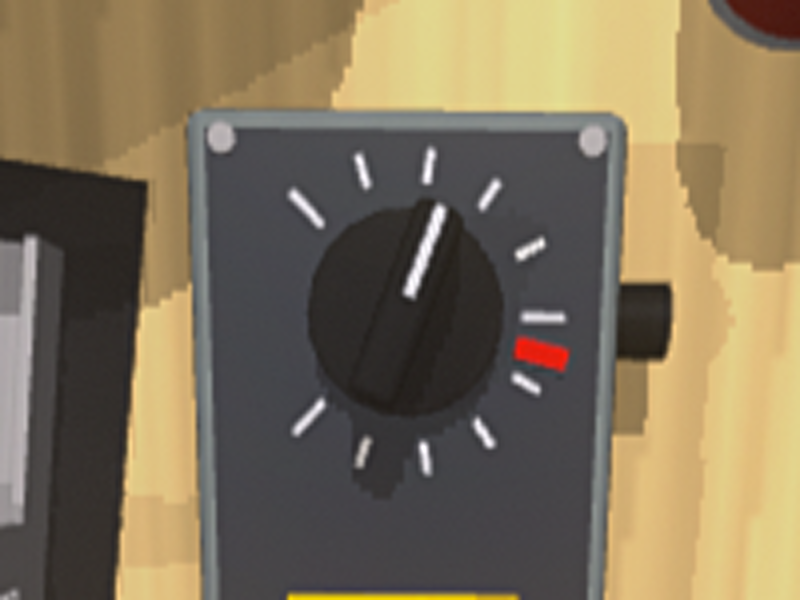

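View pics/w4.png

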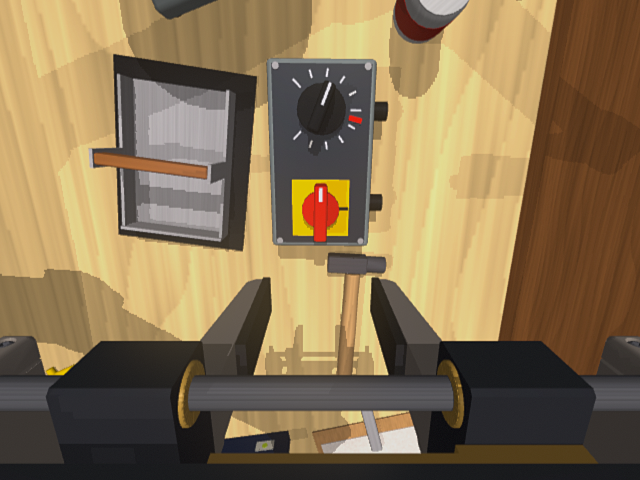

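The dial pointer in the crop runs from (408,296) to (440,206), pointing up-right. The red mark is at (541,353) and the tick for the 0° direction at (543,317). The isolator handle at (320,212) is still across (off). I'll compute the angles.

```bash
python3 - <<'E'
from h import *
import pickle; ci=pickle.load(open('w4.pkl','rb'))
f=lambda u,v,z: ray(ci,220+(u+.5)/4-.5,31+(v+.5)/4-.5,z)[:2]
ticks=[(306,208),(363,171),(430,166),(489,194),(531,249),(543,317),(527,384),(484,433),(425,458),(363,452),(308,417)]
T=np.array([f(*t,65) for t in ticks]); 
from scipy.optimize import least_squares
th=lambda y: np.radians(135)-.471*np.arange(11)+y
s=least_squares(lambda p:(p[:2]+p[2]*np.c_[np.cos(th(p[3])),np.sin(th(p[3]))]-T).ravel(),[672,59,42,0]); c=s.x; print(c[:3],'yaw deg',np.degrees(c[3]),'rms',np.sqrt(np.mean(s.fun**2)))
m=f(541,353,65)-c[:2]; am=np.degrees(np.arctan2(m[1],m[0])); print('mark',am,'exp',135-np.degrees(2.6)+np.degrees(c[3]))
a,b=f(408,296,107),f(440,206,107); d=b-a; ap=np.degrees(np.arctan2(d[1],d[0])); print('pointer',a,b,ap,'value',np.radians(135+np.degrees(c[3])-ap))
print('needed turn cw deg',ap-(135-np.degrees(2.6)+np.degrees(c[3])))
# feasibility: jaw perpendicular to bar
tgt=135-np.degrees(2.6)+np.degrees(c[3])
for k in (90,-90):
    for e in np.linspace(ap,tgt,5):
        q=kin.ik([*c[:2],76],down(np.radians(e+k))); print(k,round(e),None if q is None else np.round(q,2))
for k in (0,180):
    for e in (0,-45,-90):
        q=kin.ik([673,-62,76],down(np.radians(e+k))); print('iso',e+k,None if q is None else np.round(q,2))
E
```

```text
[672.17726617  57.95857022  41.62598778] yaw deg -0.5675909007218543 rms 0.13888289084202798
mark -14.323410084188998 exp -14.536617634735904
pointer [672.84325162  59.51513973] [681.32317713  81.8288716 ] 69.1916217851713 value 1.1386665452245126
needed turn cw deg 83.7282394199072
90 69 [ 0.18  0.72 -0.45  1.61  0.38  0.91  2.36]
90 48 [-0.57  0.74  0.64  1.66 -0.53  0.92  2.69]
90 27 [-0.62  0.76  0.72  1.67 -0.6   0.94  2.38]
90 6 [-0.66  0.79  0.8   1.67 -0.67  0.97  2.06]
90 -15 [-0.71  0.83  0.88  1.67 -0.74  1.    1.75]
-90 69 [-0.85  1.03  1.2   1.68 -1.03  1.2   0.26]
-90 48 [-0.87  1.08  1.26  1.68 -1.09  1.25 -0.08]
-90 27 [-0.89  1.13  1.33  1.68 -1.15  1.3  -0.41]
-90 6 [-0.9   1.19  1.39  1.69 -1.2   1.36 -0.75]
-90 -15 [-0.91  1.23  1.43  1.69 -1.24  1.4  -1.1 ]
iso 0 [-0.64  0.97  1.12  1.68 -0.95  1.14  0.75]
iso -45 [-0.69  1.07  1.26  1.68 -1.08  1.24  0.04]
iso -90 [-0.72  1.19  1.39  1.68 -1.2   1.36 -0.69]
iso 180 [-0.73  1.27  1.47  1.68 -1.28  1.44 -2.23]
iso 135 [-0.39  0.74  0.64  1.66 -0.53  0.92  2.81]
iso 90 [-0.49  0.8   0.8   1.67 -0.67  0.97  2.13]
```

```bash
cat >> h.py <<'E'
def turn(c,a0,a1,z=76,op=.45,N=25,over=0):
    "grip with jaw angle a0 (deg) and turn to a1"
    robot.movep([*c,z+70],down(np.radians(a0))); grip(op); robot.servo_line([*c,z],100); grip(0,N); print('w',robot.observe()['grip_width']*92)
    for e in np.linspace(a0,a1,max(2,int(abs(a1-a0)/8)+1))[1:]: robot.movep([*c,z],down(np.radians(e)))
    robot.hold(.3); o=robot.observe(); m=R.from_rotvec(o['tcp_rot']).as_matrix(); print('jaw',np.degrees(np.arctan2(m[1,1],m[0,1])),np.round(o['contact_force'],1),np.round(o['wrist_torque'],2),o['t'])
    grip(op); robot.servo_line([*c,z+80],150)
E
python3 - <<'E'
from h import *
turn([672.2,58.6],69.2-90,-14.5-90)
robot.movep([672,-60,330],down(0)); robot.hold(.3)
ci,im=snap('wrist','w5.png'); 
import pickle; pickle.dump(ci,open('w5.pkl','wb'))
c=px(ci,[672,59,95]).astype(int); print(c, robot.observe()['t'])
a=im[max(0,c[1]-75):c[1]+75,c[0]-100:c[0]+100]; cv2.imwrite('pics/w5c.png',cv2.resize(a,(800,4*a.shape[0]),interpolation=cv2.INTER_CUBIC)[:,:,::-1])
E
```

```text
w 13.861045812192089
jaw -104.4708179591938 [ 3.8 -3.8  3.9] [-0.81 -0.74 -0.  ] 77.5583
[320 105] 80.6917
```

View pics/w5c.png

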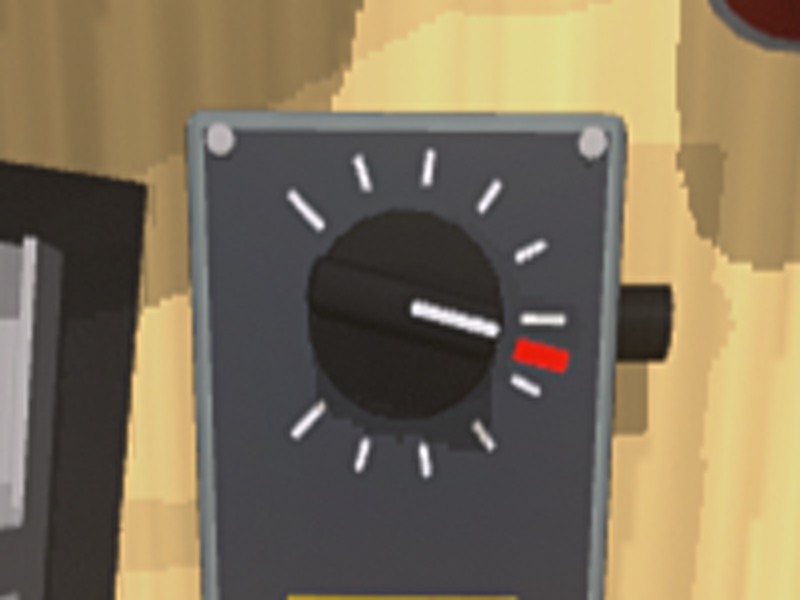

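The pointer now runs from (413,307) to (497,330), parallel to the red mark's direction once parallax is allowed for. Before turning the isolator I'll check the pointer angle, the tray on its mat and the bowl contents.

```bash
python3 - <<'E'
from h import *
import pickle; ci=pickle.load(open('w5.pkl','rb'))
f=lambda u,v,z: ray(ci,220+(u+.5)/4-.5,30+(v+.5)/4-.5,z)[:2]
d=f(497,330,107)-f(413,307,107); ap=np.degrees(np.arctan2(d[1],d[0])); print('pointer',ap,'value',np.radians(135-.57-ap))
robot.movep([538,230,420],down(0)); robot.hold(.3)
ci,im=snap('wrist','w6.png')
for n in ['media1','bolt','tee','bracket','shackle']:
    for d in viewer.pinpoint(n,'wrist')[:5]: X=w(ci,d['at']); print(n,round(d['confidence'],2),np.round(X),'r',round(np.linalg.norm(X[:2]-B)),np.round(px(ci,X)))
for cam in ['scene','side']:
  cs,_=snap(cam)
  for n in ['tray','tray_lip','tray_grip']:
    for d in viewer.pinpoint(n,cam)[:1]: print(cam,n,round(d['confidence'],2),np.round(w(cs,d['at'])))
E
```

```text
pointer -14.287583904598812 value 2.595611494746174
media1 0.98 [478. 263. 112.] r 68 [278. 176.]
media1 0.89 [565. 300. 123.] r 28 [341. 149.]
media1 0.82 [454. 275. 112.] r 87 [259. 168.]
media1 0.66 [516. 260. 116.] r 42 [304. 179.]
bolt 0.78 [541. 235.  72.] r 61 [322. 192.]
tee 0.93 [534. 340.  73.] r 44 [318. 119.]
tee 0.2 [540. 231.  73.] r 65 [322. 194.]
bracket 0.65 [609. 307.  92.] r 71 [370. 143.]
shackle 0.94 [481. 299.  93.] r 57 [280. 149.]
shackle 0.23 [610. 308.  90.] r 73 [371. 142.]
scene tray 0.97 [475. -11.   0.]
scene tray_lip 0.67 [488.  92.   6.]
scene tray_grip 0.94 [470. -10.  87.]
side tray 0.79 [474.  -5.   5.]
side tray_lip 0.78 [485.  94.   6.]
side tray_grip 0.87 [473.  -6.  88.]
```

View pics/w6.png

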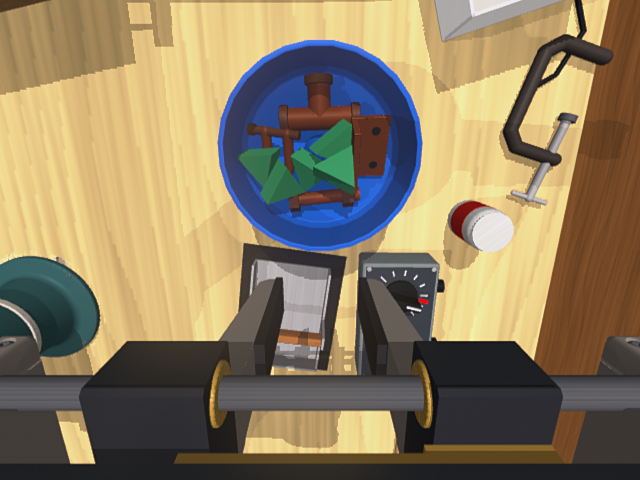

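Everything is in the bowl, well below the rim. The dial reads about 2.60 and the tray is flat on its mat within about 5 mm. Now the isolator.

```bash
python3 - <<'E'
from h import *
turn([671.3,-61.8],-0.6,-91.5,op=.5,N=40)
robot.servo_line([671.3,-61.8,230],200); robot.movep([560,-250,350],down(0)); robot.hold(1)
print(robot.observe()['t'])
robot.movep([640,-120,380],down(0)); robot.hold(.5); ci,im=snap('wrist','w7.png')
for cam in ['scene','side']:
  cs,_=snap(cam)
  for n in ['tray','tray_lip']:
    for d in viewer.pinpoint(n,cam)[:1]: print(cam,n,round(d['confidence'],2),np.round(w(cs,d['at'])))
E
```

```text
w 45.57930943982454
jaw -91.48130245705991 [-1.1 -1.2  8.7] [0.38 0.45 0.4 ] 88.9417
92.825
scene tray 0.73 [479.  -7.   3.]
scene tray_lip 0.63 [486.  91.   7.]
side tray 0.88 [474.  -8.   6.]
side tray_lip 0.7 [541. 293.  -4.]
```

View pics/w7.png

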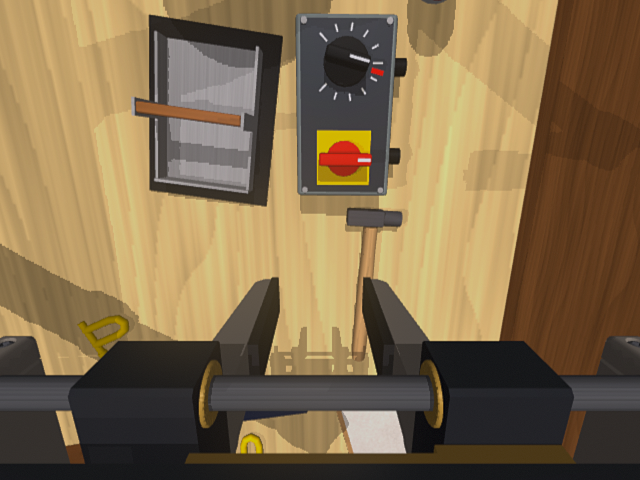

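The handle at (345,160) now lies along x and the dial pointer is still at the mark. The isolator grip width read 45 mm, about the hub's width and not the handle's 16 mm, so I'll measure the handle angle before handing in.

```bash
python3 - <<'E'
from h import *
ci,im=snap('wrist'); a=im[125:195,300:395].astype(int)
red=(a[...,0]>110)&(a[...,1]<60)&(a[...,2]<60); red=red|((a.min(2)>150)) 
ys,xs=np.nonzero(red); ok=(abs(ys+125-160)<30); P=np.array([ray(ci,u+300,v+125,108)[:2] for u,v in zip(xs,ys)],np.float32)
n,l,st,_=cv2.connectedComponentsWithStats(red.astype(np.uint8)); k=1+st[1:,4].argmax(); ys,xs=np.nonzero(l==k)
P=np.array([ray(ci,u+300,v+125,108)[:2] for u,v in zip(xs,ys)]); P=P-P.mean(0); far=P[np.hypot(*P.T)>24]
ev,V=np.linalg.eigh(far.T@far); print(len(far),np.ptp(P,0),'handle deg',np.degrees(np.arctan(V[1,1]/V[0,1])),'(yaw -0.57)')
f=robot.observe(); print(np.round(f['contact_force'],1),f['t'])
E
```

```text
162 [66.29790793 40.84032558] handle deg -0.23983067006833467 (yaw -0.57)
[-0.4  0.   0.4] 94.3917
```

The handle is within about 0.3° of the box's x axis, which is fully on (limit 8.6°). I'm handing in.

```bash
python3 -c "
from h import *
print(robot.job_done(), robot.observe()['t'])"
```

```text
the job is handed in; nothing more can be done
the job is handed in; nothing more can be done
```

The job is handed in at about 94 s of the 210 s allowed; no verdict was given. I put the bolt, tee, bracket and rusty shackle in the bowl and tipped the tray over it. Then I laid the tray back on its mat, set the dial and turned the isolator on last.

**What the last checks showed:**
- **Bowl:** before the isolator was turned, all four parts were in the bowl, well below the rim. The final wrist view pinpointed four of the five ceramic pieces. The scene camera found all five in the bowl right after the pour, and the tray's weight had dropped to its empty value of about 3.2 N.
- **Tray:** it lies flat on the mat, within about 5 mm of its centre.
- **Dial:** it reads about 2.60 rad, against the 2.60 mark.
- **Isolator:** the handle is within about 0.3° of fully on.
- **Left alone:** I never approached the level, the tin or the yellow shackles. I worked near the hammer but did not see it move.

**What disagreed:** when I gripped the isolator, the fingers closed to about 45 mm, not the handle's 16 mm, so they probably held its round hub. The handle still turned fully. One late side-camera reading of the tray's lip landed on the tumbler, and I ignored it as a false detection.

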